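# Present the green bottle to the scanner

### The job

First wake the code scanner: squeeze its orange trigger right in towards the grip and let it spring back out. Only then turn the carousel until the bottle with the green cap stands squarely in front of the scanner's window, and hold the carousel still there for the scan: finish while still gripping it, without letting go. Leave the loose things round about where they stand.

Things in the scene. Friction and masses are not known exactly. Their poses are not given: they have to be found in the camera images.
- scanner: grey pistol-shaped scanner fixed on its side on a metal foot. Origin on the table under the window's face, z up. The window looks along -y, straight at the carousel's axis 150 to 185 mm away. Barrel: back along +y, 105 mm long, 64 mm wide, top at 104 mm. Grip: level along +x, x = 30 to 133 mm, y = 73 to 101 mm, 32 mm thick, mid-height 75 mm, free underneath
- pinch_point (a point): where to pinch trigger and grip together from above, at (70, 77.5, 75) mm in the scanner's frame, 75 mm above the table. Along the scanner's y axis the two together measure 48 mm here with the trigger out (this point is half-way), about 41 mm with it in. The grip is rigid
- trigger (a joint): orange trigger bar, 22 mm tall, in front (-y side) of the grip, scanner frame x = 34 to 86 mm, front face y = 53 mm when out. Angle in rad: 0 out, 0.22 fully in. Hinged about the vertical at its barrel end (x = 36 mm), it swings to +y; about 5 N at the pinch point push it in; it springs back by itself
- turntable: turning tray of the carousel: grey disc 210 mm across, top 32 mm above the table, six dropper bottles fixed on it 78 mm from the axis, tops at 115 mm. Turns either way about the vertical, many turns, with light friction (0.03 N m), and stays where left. Origin on the axis at table level, z up; its x axis points to the green-capped bottle
- carousel_handle (a point): centre of the black bar handle on top of the carousel's central post, on the axis, 165 mm above the table; the bar is 56 mm long along the turntable's x axis, 14 mm wide and 30 mm tall, and turns with the tray
- green_bottle (a point): middle of the bottle with the green cap and green label (the others have white caps), 33 mm across, 83 mm tall, fixed on the tray 78 mm from the axis; this point is 73 mm above the table
- amber_bottle: amber dropper bottle with black cap, 33 mm across, 83 mm tall, loose, standing near the scanner; leave it. Origin at its underside
- white_bottle: white dropper bottle with blue label and white cap, 33 mm across, 83 mm tall, loose, standing beyond the carousel; leave it. Origin at its underside
- cream_jar: small jar with metal lid, 52 mm across, 45 mm tall, loose; leave it. Origin at its underside
- bowl: white bowl, 72 mm across, 35 mm tall, loose; leave it. Origin at its underside
- tuning_fork: aluminium tuning fork lying flat, 190 mm long, 30 mm wide, 14 mm tall, loose; leave it. Origin at its underside
- mug: blue mug, 76 mm across, 85 mm tall, loose; leave it. Origin at its underside
Not all that is in view belongs to the job. Leave any purple or turquoise look-alike of the scanner alone.

How it is judged:
By the outcome, as a careful person would: the job done as asked, in the order asked, and still so for the second after the job is handed in, while the arm keeps its last pose, push and grip.
It also fails if it takes over 69 s, if anything falls off the work surface, if the arm or the gripper's body presses on something with over 40 N, if the wrist force passes 120 N, or if a joint passes its speed limit or range.

### The arm

A 6-joint arm with a two-finger parallel gripper is mounted at the origin on the work surface. World frame = base frame: x ahead of the robot, y to its left, z up, the work surface at z = 0. Lengths are in m, angles in rad, forces in N, time in s.
With the tool pointing down it reaches from about 0.425 to 0.95 m from the base axis. Payload 3.5 kg.
Tool frame: the origin (TCP) lies midway between the tips of the shut fingers; the grasp point (between the pads) lies 19 mm behind it; z points along the fingers, y is the line along which they close (so a half turn about z gives the same grasp; the last joint's range is limited). The gripper opens to 85 mm and grips with 20 to 120 N. Pads are 22 mm wide; open, the fingers measure 114 mm over their backs; the gripper's body (76 mm by 85 mm) begins 54 mm behind the grasp point. The pads swing forward as they close: fully open they stand 13 mm farther back than shut.
Start: joints at [-0.15, 0.286, 1.577, -0, 1.279, -0.15], TCP at [0.675, 0, 0.231] pointing down, gripper open.
Joint ranges: [-2.77, 2.77], [-0.9, 2.22], [0.21, 2.48], [-1.53, 4.67], [0.24, 2.81], [-2.84, 2.84]. Speed limits (rad/s): [2.79, 2.79, 3.14, 3.14, 3.14, 3.14].

### API

Orientations are given as a unit quaternion [x, y, z, w].
In Python, from plant import ctrl, cams, order gives the robot as it stands.
- The arm moves only by the tool move_arm, never from a script. Its argument "plan" is one flat list of numbers, 7 for each row, row after row: the shift along the world's x, y, z in mm, then the turn, a rotation vector about the world's x, y, z in degrees, then the finger opening in mm, from 0 to 85.4. A call has 1 to 12 rows; each row shifts and turns the commanded pose from where the row before left it; what a row does not reach is not made up. A row lasts 1/10 s, in which the tool goes at most 50 mm and 8.59 degrees, less where a joint would pass 70% of its speed; a pose out of reach is approached as far as the arm can. A call is refused whole if a number of a shift passes 50 or a number of a turn 8.59, either way. A call with a gripper value outside its range is refused whole. The fingers move at their own pace and stop on an object; "newtons" is the grip in N (left out, the last holds). Time passes only in rows, so rows that do not move let the fingers close. It gives the time, the measured TCP pose, the force, the opening and the grip force at its end, in the units of the state.
- ctrl.get_state(): the state, without advancing time (a new reading comes with each control period).
- cams.read_camera(name): name is "scene" or "side" or "wrist"; returns a dict with "color" (384x512x3 uint8, red, green, blue), "fov_y" (degrees; the focal length in pixels is half the picture's height over the tangent of half this angle, whatever the lens; pixels are square), "cx", "cy" (the principal point, pixels), "k1" (the pictures are not rectified: a ray, as slopes to the right and down, at radius r is drawn at 1 + k1 r^2 times it, then the intrinsics apply), "origin" and "orientation" of the camera in the world; the wrist camera has in their place "T_tool_cam" (4x4, takes a point from camera to tool coordinates, whose origin is the TCP and whose axes are the flange's). Camera axes: x right, y up, looking along -z (the intrinsics and any distortion apply to the point x, -y, -z); pixel columns grow to the right and rows downward; lengths in m; the calibration is good to about 2 mm. A picture is of the moment at which its call begins: read the wrist's pose just before it. There is no depth.
- order.sign_off(): hands the job in; it is judged then, once.
The state is a dict: "time": time; "qpos": joint angles; "dq": joint speeds; "joint_efforts": joint torques, N m; "eef_pos": TCP position; "tcp_rot": TCP orientation; "contact_force": force on the tool from outside, world axes, zero at the start; "wrist_torque": the same for the moment, N m; "opening": opening from 0.0 (shut) to 1.0 (fully open); "finger_force": force on a finger pad.
Only numpy, scipy, OpenCV 4.12 (cv2) and the standard library are available. Lean on these libraries where they do the work, as an engineer would, in place of code of your own. Each camera call takes 0.05 s, during which the arm holds its last target. There are 200 camera calls.

## Working session

There is one attempt and no reset: what is moved stays moved. The work goes in short steps, Python scripts to look and compute and a tool call to move; the robot and the scene stay as the last step left them, time stands still between calls to the robot, and variables do not carry over. Pictures are saved under pics/ and viewed, at most 10 in all, crops included, and the job is handed in when it is done.

Besides the shell and the picture viewer there is one more tool, called after "Call:" as a command line: name --argument value ..., lists and objects as JSON in quotes. move_arm: Moves the arm, as the interface text tells. Its arguments: {"type":"object","properties":{"plan":{"type":"array","items":{"type":"number"}},"newtons":{"type":"number"}},"required":["plan"]}

```bash
mkdir -p pics; cat > h.py <<'E'
import numpy as np, cv2
from scipy.spatial.transform import Rotation as R
from plant import ctrl, cams, order
def shot(name,fn):
    s=ctrl.get_state(); c=cams.read_camera(name); cv2.imwrite('pics/'+fn+'.png',c['color'][:,:,::-1])
    if name=='wrist':
        T=np.eye(4);T[:3,:3]=R.from_quat(s['tcp_rot']).as_matrix();T[:3,3]=s['eef_pos'];T=T@np.array(c['T_tool_cam'])
        o,Rm=T[:3,3],T[:3,:3]
    else:
        o=np.array(c['origin']);q=np.array(c['orientation']);Rm=q if q.shape==(3,3) else R.from_quat(q).as_matrix()
    f=192/np.tan(np.radians(c['fov_y']/2))
    np.savez('pics/'+fn+'.npz',o=o,R=Rm,f=f,cx=c['cx'],cy=c['cy'],k1=c['k1'])
    return s
def ray(fn,u,v):
    d=np.load('pics/'+fn+'.npz');x,y=(u-d['cx'])/d['f'],(v-d['cy'])/d['f']
    a,b=x,y
    for _ in range(30):
        k=1+d['k1']*(a*a+b*b);a,b=x/k,y/k
    return d['o'],d['R']@np.array([a,-b,-1])
def at(fn,u,v,z):
    o,r=ray(fn,u,v);return o+r*(z-o[2])/r[2]
def proj(fn,p):
    d=np.load('pics/'+fn+'.npz');q=d['R'].T@(np.array(p)-d['o']);a,b=q[0]/-q[2],-q[1]/-q[2];k=1+d['k1']*(a*a+b*b)
    return np.array([d['cx']+d['f']*a*k,d['cy']+d['f']*b*k])
def tri(f1,p1,f2,p2):
    o1,r1=ray(f1,*p1);o2,r2=ray(f2,*p2)
    t=np.linalg.lstsq(np.c_[r1,-r2],o2-o1,rcond=None)[0];a,b=o1+r1*t[0],o2+r2*t[1];return (a+b)/2,np.linalg.norm(a-b)
E
python3 - <<'E'
from h import *
for n in ('scene','side','wrist'):
    s=shot(n,n+'0');d=np.load(f'pics/{n}0.npz');print(n,d['o'],-d['R'][:,2],d['f'],d['k1'])
print(s)
a=cv2.imread('pics/scene0.png');b=cv2.imread('pics/side0.png')
cv2.imwrite('pics/both.png',cv2.resize(np.vstack([a,b]),(400,600),interpolation=3))
cv2.imwrite('pics/sceneL.png',cv2.resize(a,(800,600),interpolation=2));cv2.imwrite('pics/sideL.png',cv2.resize(b,(800,600),interpolation=2))
E
```

```text
scene [1.26900505 0.8341325  1.02297377] [-0.54334165 -0.59616081 -0.5910771 ] 402.0066274741476 0.0037446210382514715
side [ 0.07927633 -0.977812    0.92544985] [ 0.30967732  0.72222004 -0.61846437] 354.27949924817256 -0.012006268417298559
wrist [0.6749617  0.08038871 0.37257226] [-0.00276697 -0.31211332 -0.95004085] 273.6359356319309 0.01689334347562521
{'time': 0.1, 'qpos': array([-1.49994382e-01,  2.87154321e-01,  1.57806113e+00, -1.91357808e-06,
        1.27859242e+00, -1.50006861e-01]), 'dq': array([ 0.00142024, -0.00341205, -0.00421396, -0.00056167,  0.000326  ,
       -0.00200492]), 'joint_efforts': array([ 1.14915063e-03, -4.07295120e+01, -2.93698221e+01, -1.06323112e-04,
        3.42678482e-03, -4.41654265e-06]), 'eef_pos': array([6.74394852e-01, 1.24378335e-04, 2.30017462e-01]), 'tcp_rot': array([ 7.07101740e-01,  7.07110955e-01, -6.58099389e-04, -8.90898478e-04]), 'contact_force': array([0.67418059, 0.54739612, 0.12262303]), 'wrist_torque': array([-0.04563111,  0.00933109,  0.01885253]), 'finger_force': 0.0, 'opening': 0.9978747602367761}
```

View pics/sceneL.png

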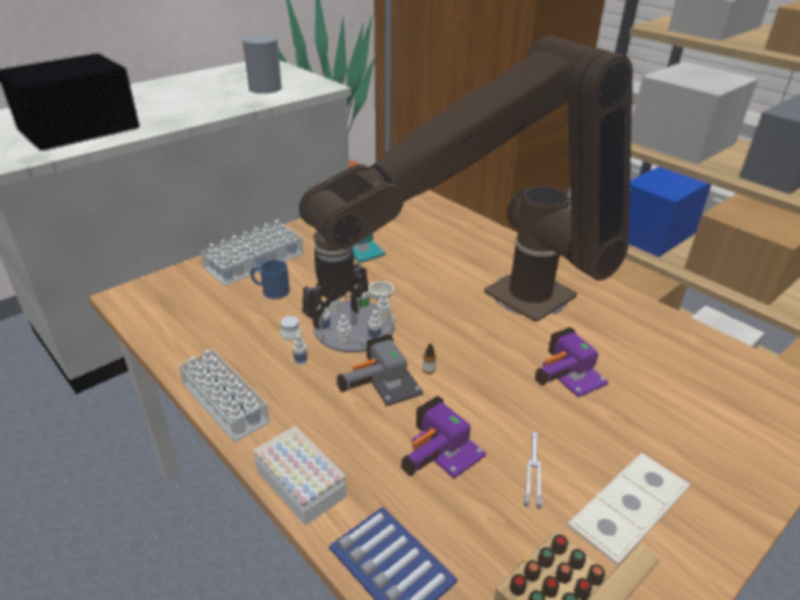

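View pics/sideL.png

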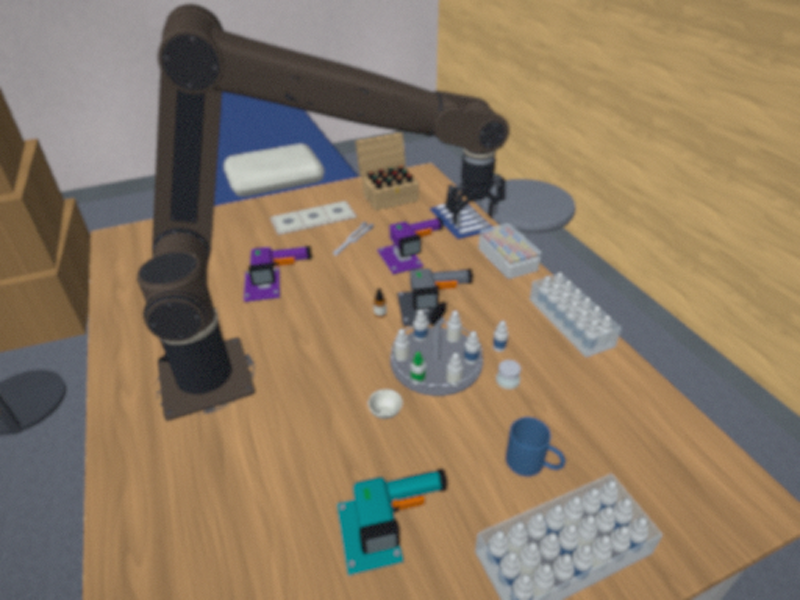

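The grey scanner is at scene L(385,370) and side L(425,292). It faces the carousel with the green cap at side L(418,360). The look-alikes are purple at scene L(445,435) and L(570,360), and turquoise at side L(390,510). Only the grey one fits; I'll confirm it in an enlarged crop.

```bash
python3 - <<'E'
from h import *
a=cv2.imread('pics/scene0.png')[165:265,195:275];b=cv2.imread('pics/side0.png')[160:260,240:320]
f=lambda x:cv2.resize(x,None,fx=5,fy=5,interpolation=2)
cv2.imwrite('pics/c1.png',np.hstack([f(a),f(b)]))
E
```

```text
(no output)
```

View pics/c1.png

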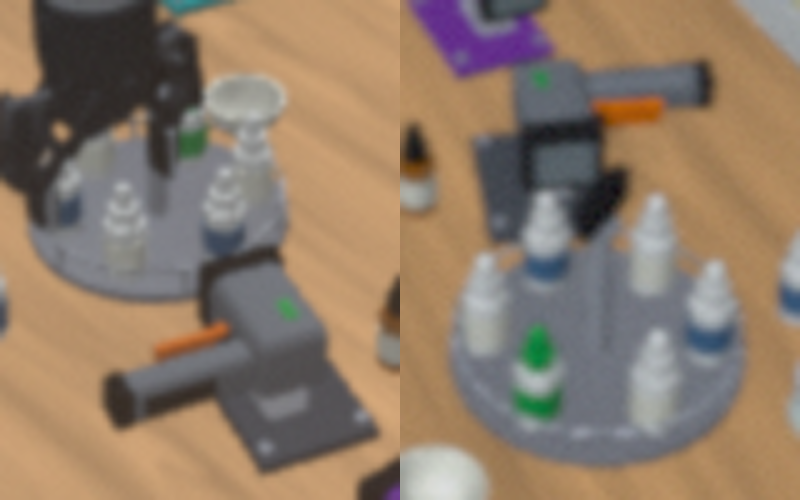

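The crop confirms it: the grey scanner's window faces the carousel (right panel, 560,160), and the trigger is orange at (630,108). The green cap is at right (538,330) and the black handle at right (602,203). Next I'll fit the carousel from the bottle tips.

```bash
python3 - <<'E'
from h import *
from scipy.optimize import least_squares
sc=lambda u,v:(195+u/5,165+v/5)
sd=lambda u,v:(240+(u-400)/5,160+v/5)
tips=[(538,328),(659,332),(714,262),(656,195),(545,195),(486,256)]
P=np.array([at('side0',*sd(*t),.115)[:2] for t in tips]);print(P)
for s in (1,-1):
  f=lambda p:np.concatenate([p[:2]+.078*np.array([np.cos(p[2]+s*i*np.pi/3),np.sin(p[2]+s*i*np.pi/3)])-P[i] for i in range(6)])
  d=P[0]-P.mean(0);r=least_squares(f,[*P.mean(0),np.arctan2(d[1],d[0])]);print(s,r.x,np.degrees(r.x[2]),r.cost)
print('handle',at('side0',*sd(602,203),.165))
print('disc',[at('side0',*sd(*t),.032)[:2] for t in [(451,345),(745,345)]])
print('gripend',tri('scene0',sc(118,398),'side0',sd(703,83)))
print('light',tri('scene0',sc(288,308),'side0',sd(541,80)))
print('barrel back corner',at('scene0',*sc(325,325),.104),at('scene0',*sc(265,345),.104))
print('trig tip',tri('scene0',sc(157,352),'side0',sd(662,110)))
print('amber',at('side0',*sd(417,205),0))
E
```

```text
[[ 0.42552356 -0.22913817]
 [ 0.49545361 -0.26436467]
 [ 0.56046632 -0.22004096]
 [ 0.55715429 -0.1417269 ]
 [ 0.48549555 -0.10964575]
 [ 0.42206927 -0.15157358]]
1 [ 0.4910271  -0.18608167 -2.55431478] -146.3514563614246 3.6968784779882747e-06
-1 [ 0.4910271  -0.18608167 -2.47953225] -142.06673290041908 0.036208831469751075
handle [ 0.49136664 -0.18601322  0.165     ]
disc [array([ 0.39763986, -0.14291219]), array([ 0.58751481, -0.22761605])]
gripend (array([0.67827237, 0.00684284, 0.07626677]), np.float64(0.001330821637861176))
light (array([0.54727667, 0.03359458, 0.10103127]), np.float64(0.001491580664586418))
barrel back corner [0.54141548 0.06679254 0.104     ] [0.5866191  0.05530081 0.104     ]
trig tip (array([ 0.63035541, -0.01196409,  0.07733584]), np.float64(0.0030086948931747665))
amber [0.44407114 0.04425722 0.        ]
```

Call:
move_arm --plan '[-6.3,1.8,0,0,0,8.4,85,-6.3,1.8,0,0,0,8.4,85,-6.3,1.8,0,0,0,8.4,85,-6.3,1.8,0,0,0,8.4,85,-6.3,1.8,0,0,0,8.4,85,-6.3,1.8,0,0,0,8.4,85,-6.3,1.8,0,0,0,8.4,85,-6.3,1.8,0,0,0,8.4,85,-6.3,1.8,0,0,0,7.8,85,0,0,0,0,0,0,85]' --newtons 20

```text
time: 1.15
eef_pos: [0.6176, 0.0165, 0.2309]
tcp_rot: [0.13, 0.991, 0.0, -0.001]
contact_force: [0.3, -0.7, -0.4]
opening: 0.996
finger_force: 0.0
```

```bash
python3 - <<'E'
from h import *
s=shot('wrist','w1');shot('side','s1');shot('scene','sc1')
print(s['eef_pos'],R.from_quat(s['tcp_rot']).as_matrix()[:,1])
a=cv2.imread('pics/w1.png');cv2.imwrite('pics/w1L.png',cv2.resize(a,(800,600),interpolation=2))
O=np.array([.530,-.041,0]);M=R.from_euler('z',-15,degrees=True).as_matrix()
for n,p in dict(pinch=(70,77.5,91),end1=(133,73,75),end2=(133,101,75),bc1=(32,105,104),bc2=(-32,105,104),fc1=(32,0,104),trig=(86,53,86)).items():
  print(n,[proj(f,O+M@np.array(p)/1000).round(1) *(1.5625) for f in('w1',)])
E
```

```text
[0.61755188 0.01649054 0.23090276] [ 2.58766322e-01  9.65939945e-01 -1.19309584e-04]
pinch [array([394.53125, 285.78125])]
end1 [array([388.90625, 359.0625 ])]
end2 [array([425.3125, 359.0625])]
bc1 [array([438.125  , 233.28125])]
bc2 [array([441.5625, 122.8125])]
fc1 [array([271.09375, 233.28125])]
trig [array([360.   , 305.625])]
```

View pics/w1L.png

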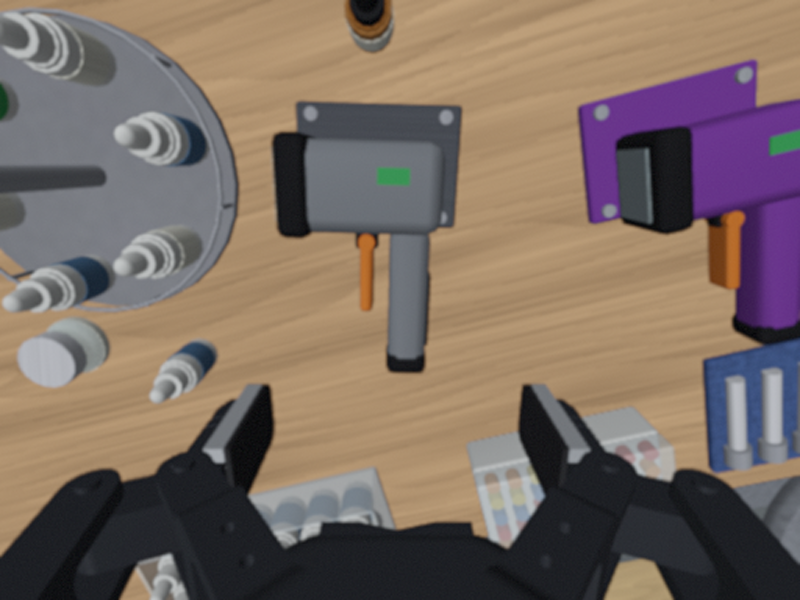

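Predicted scanner points match the wrist view to within 2 mm: trigger tip at L(360,308), grip end at L(388–425,360). I'll descend centred at local y = 81.

Call:
move_arm --plan '[1,2.6,-40,0,0,0,85,0,0,-40,0,0,0,85,0,0,-40,0,0,0,85,0,0,-30,0,0,0,85,0,0,-20,0,0,0,85,0,0,-9,0,0,0,85,0,0,0,0,0,0,60,0,0,0,0,0,0,55,0,0,0,0,0,0,55]' --newtons 20

```text
time: 2.2
eef_pos: [0.6205, 0.0184, 0.0541]
tcp_rot: [0.131, 0.991, -0.0, 0.001]
contact_force: [0.2, -1.3, -0.1]
opening: 0.642
finger_force: 0.6
```

```bash
python3 - <<'E'
from h import *
s=shot('wrist','w2');print(s['eef_pos'],s['opening'],s['contact_force'])
a=cv2.imread('pics/w2.png');cv2.imwrite('pics/w2L.png',cv2.resize(a,(640,480),interpolation=2))
E
```

```text
[0.62051767 0.01839469 0.05410786] 0.6416026357658223 [ 0.2488088  -1.29976256 -0.13482904]
```

View pics/w2L.png

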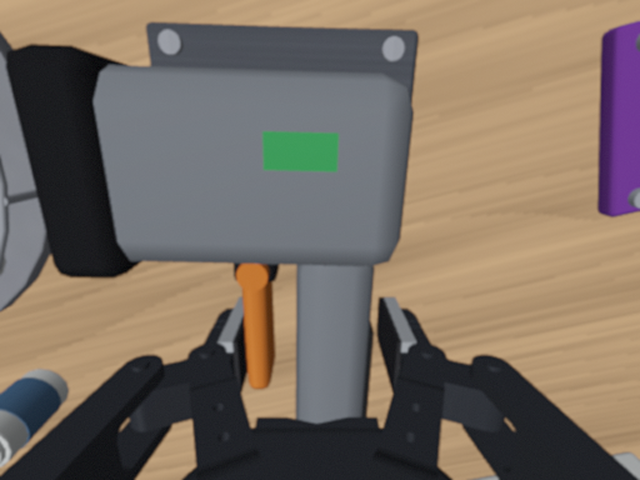

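Fingers straddle trigger (250,340) and grip (335,340) as intended. I'll squeeze.

Call:
move_arm --plan '[0,0,0,0,0,0,45,0,0,0,0,0,0,40,0,0,0,0,0,0,36,0,0,0,0,0,0,36,0,0,0,0,0,0,36,0,0,0,0,0,0,36,0,0,0,0,0,0,36]' --newtons 25

```text
time: 2.95
eef_pos: [0.6206, 0.017, 0.0549]
tcp_rot: [0.13, 0.992, -0.002, 0.002]
contact_force: [-2.0, -3.8, 5.2]
opening: 0.491
finger_force: 25.2
```

```bash
python3 - <<'E'
from h import *
s=shot('wrist','w3');print(s['eef_pos'],s['opening'],s['contact_force'],s['finger_force'])
a=cv2.imread('pics/w3.png')[150:384,100:400];cv2.imwrite('pics/w3L.png',cv2.resize(a,(600,468),interpolation=2))
E
```

```text
[0.62058237 0.01704437 0.05491169] 0.49096451108029265 [-2.04382468 -3.80700871  5.2110883 ] 25.222510993480682
```

View pics/w3L.png

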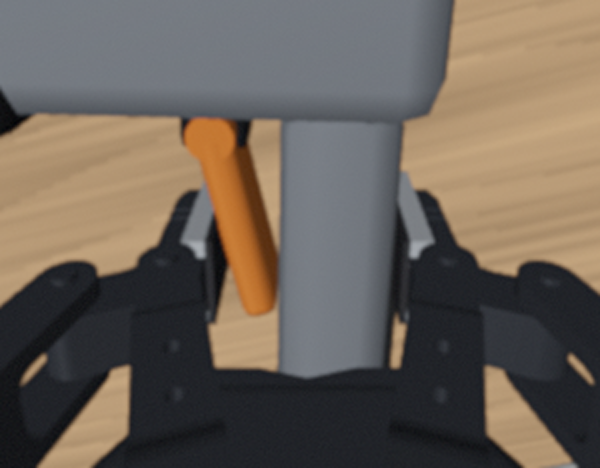

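The trigger is against the grip: opening is 41.9 mm at 25 N, matching the stated 41 mm. Release and rise.

Call:
move_arm --plan '[0,0,0,0,0,0,55,0,0,0,0,0,0,70,0,0,0,0,0,0,75,0,0,0,0,0,0,75,0,0,0,0,0,0,75,0,0,20,0,0,0,75,0,0,40,0,0,0,75,0,0,45,0,0,0,75,0,0,45,0,0,0,75,0,0,35,0,0,0,75,0,0,0,0,0,0,75]'

```text
time: 4.1
eef_pos: [0.6227, 0.0187, 0.2454]
tcp_rot: [0.13, 0.991, 0.0, 0.007]
contact_force: [0.5, 0.2, 0.2]
opening: 0.882
finger_force: 0.0
```

```bash
python3 - <<'E'
from h import *
s=shot('wrist','w4');print(s['eef_pos'],s['opening'])
a=cv2.imread('pics/w4.png');h=cv2.cvtColor(a,cv2.COLOR_BGR2HSV)
m=cv2.inRange(h,(8,150,120),(20,255,255));m[:, 320:]=0;m[:100]=0
ys,xs=np.nonzero(m);print('orange rows',ys.min(),ys.max(),[ (y,xs[ys==y].min(),xs[ys==y].max()) for y in range(ys.min(),ys.max()+1,8) if (ys==y).any()])
E
```

```text
[0.62266833 0.01869273 0.24539743] 0.8816354824258812
orange rows 141 188 [(141, np.int64(230), np.int64(233)), (149, np.int64(227), np.int64(236)), (157, np.int64(228), np.int64(235)), (165, np.int64(228), np.int64(235)), (173, np.int64(228), np.int64(235)), (181, np.int64(228), np.int64(235))]
```

Call:
move_arm --plan '[-17,-26,0,0,0,6.2,75,-17,-26,0,0,0,6.2,75,-17,-26,0,0,0,6.2,75,-17,-26,0,0,0,6.2,75,-16,-26,0,0,0,6.2,75,-16,-26,0,0,0,6.2,75,-15,-25,0,0,0,6.2,75,-14,-24,0,0,0,5.2,75,0,0,0,0,0,0,75]'

```text
time: 5.05
eef_pos: [0.4883, -0.1877, 0.2352]
tcp_rot: [-0.288, 0.958, 0.001, -0.001]
contact_force: [0.4, -0.1, 0.0]
opening: 0.879
finger_force: 0.0
```

```bash
python3 - <<'E'
from h import *
s=shot('wrist','w5');shot('side','s5');print(s['eef_pos'],R.from_quat(s['tcp_rot']).as_matrix()[:,1],s['qpos'])
a=cv2.imread('pics/w5.png');cv2.imwrite('pics/w5L.png',cv2.resize(a,(800,600),interpolation=2))
print(proj('w5',[.4912,-.186,.18])*1.5625)
for k in (-1,1):
  t=np.radians(-146.4);print(proj('w5',[.4912+k*.028*np.cos(t),-.186+k*.028*np.sin(t),.18])*1.5625)
E
```

```text
[ 0.48828991 -0.18773359  0.23515756] [-0.55106285  0.83445821  0.00303762] [-5.60819851e-01 -5.24558313e-02  1.94062974e+00 -6.93613368e-04
  1.25705473e+00 -2.71504455e+00]
[395.11803383 337.97884307]
[395.32652919 387.81264969]
[394.89177201 283.98196665]
```

View pics/w5L.png

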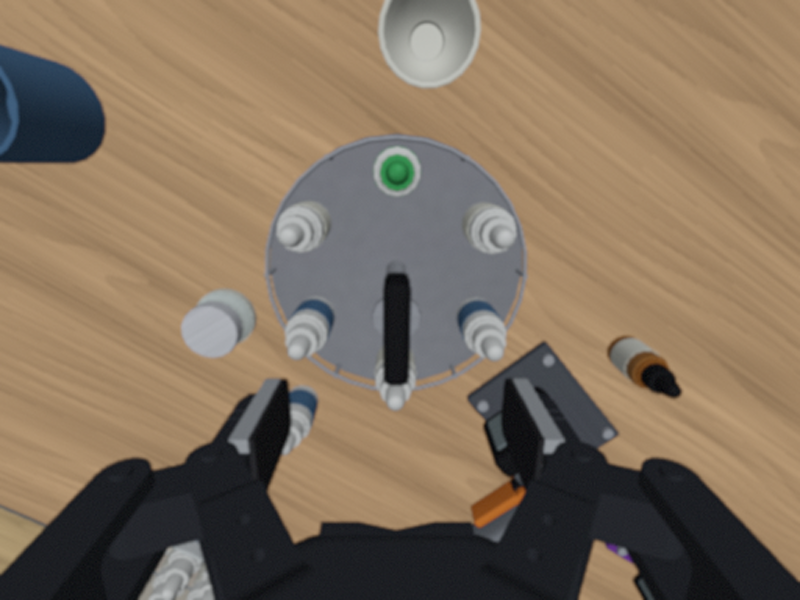

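Trigger is back out (vertical in w4), and the handle is at L(397,275–383) with the green bottle straight ahead at L(397,172). I'll refine the carousel's centre and heading from this view.

```bash
python3 - <<'E'
from h import *
from scipy.optimize import least_squares
k=1/1.5625
tips=[(397,170),(289,235),(297,350),(396,404),(494,351),(504,236)]
P=np.array([at('w5',u*k,v*k,.114)[:2] for u,v in tips])
f=lambda p:np.concatenate([p[:2]+.078*np.array([np.cos(p[2]+i*np.pi/3),np.sin(p[2]+i*np.pi/3)])-P[i] for i in range(6)])
r=least_squares(f,[.49,-.186,-2.55]);print(r.x,np.degrees(r.x[2]),r.cost, f(r.x).reshape(6,2).round(4))
rim=[(267,260),(525,260),(397,137)]
print([np.hypot(*(at('w5',u*k,v*k,.032)[:2]-r.x[:2])) for u,v in rim])
print([at('w5',397*k,v*k,.18) for v in (275,329,383)])
# scanner from w1: D, phi refit
O0=np.array([.53,-.041,-15.])
L=[((438,233),(32,105,90)),((388,358),(133,73,91)),((425,358),(133,101,91)),((360,308),(86,53,86)),((275,236),(32,0,104)),((275,135),(-32,0,104))]
g=lambda p:np.concatenate([proj('w1',np.r_[p[:2],0]+R.from_euler('z',p[2],degrees=True).apply(np.array(l)/1000))-np.array(uv)*k for uv,l in L])
q=least_squares(g,O0).x;print('scanner',q,g(q).round(1))
M=R.from_euler('z',q[2],degrees=True).as_matrix();d=M.T@(np.r_[r.x[:2],0]-np.r_[q[:2],0]);print('axis in scanner frame',d, 'dir axis->scanner',np.degrees(np.arctan2(*(q[:2]-r.x[:2])[::-1])))
E
```

```text
[ 0.48946402 -0.18613053 -2.56419422] -146.91750682459138 4.7774564882933115e-06 [[-0.0003 -0.0002]
 [ 0.0008 -0.001 ]
 [ 0.0013 -0.0005]
 [-0.0009 -0.001 ]
 [-0.0003  0.0016]
 [-0.0006  0.0011]]
[np.float64(0.10598194681498024), np.float64(0.10655515179449726), np.float64(0.10016829368618123)]
[array([ 0.46361915, -0.20309682,  0.18      ]), array([ 0.48666311, -0.18786981,  0.18      ]), array([ 0.51170748, -0.17132143,  0.18      ])]
scanner [  0.53115314  -0.03864646 -15.3687441 ] [ 1.1 -0.8  1.9  7.6  2.6  7.7  1.9 -0.8 -0.  -1.2 -6.  -7.2]
axis in scanner frame [-0.0011106  -0.15325893  0.        ] dir axis->scanner 74.21606552563273
```

Call:
move_arm --plan '[1.2,1.6,-30,0,0,-0.3,65,0,0,-30,0,0,0,50,0,0,-20,0,0,0,40,0,0,-6,0,0,0,30,0,0,0,0,0,0,15,0,0,0,0,0,0,8,0,0,0,0,0,0,8,0,0,0,0,0,0,8,0,0,0,0,0,0,8]' --newtons 40

```text
time: 6.05
eef_pos: [0.4925, -0.1847, 0.1515]
tcp_rot: [-0.286, 0.958, -0.001, 0.001]
contact_force: [4.1, -2.7, -6.5]
opening: 0.154
finger_force: 42.9
```

Handle gripped. Now turn by −138.5° in total.

Call:
move_arm --plan '[0,0,0,0,0,-4,8,0,0,0,0,0,-7,8,0,0,0,0,0,-7,8,0,0,0,0,0,-7,8,0,0,0,0,0,-7,8,0,0,0,0,0,-7,8,0,0,0,0,0,-7,8,0,0,0,0,0,-7,8,0,0,0,0,0,-7,8,0,0,0,0,0,-4,8,0,0,0,0,0,0,8]'

```text
time: 7.15
eef_pos: [0.4926, -0.1866, 0.1515]
tcp_rot: [0.265, 0.964, -0.002, 0.002]
contact_force: [4.5, -9.3, -7.9]
opening: 0.154
finger_force: 42.6
```

Call:
move_arm --plan '[0,0,0,0,0,-4,8,0,0,0,0,0,-7,8,0,0,0,0,0,-7,8,0,0,0,0,0,-7,8,0,0,0,0,0,-7,8,0,0,0,0,0,-7,8,0,0,0,0,0,-7,8,0,0,0,0,0,-7,8,0,0,0,0,0,-7,8,0,0,0,0,0,-7,8,0,0,0,0,0,-4,8,0,0,0,0,0,0,8]'

```text
time: 8.35
eef_pos: [0.4906, -0.1876, 0.1515]
tcp_rot: [0.776, 0.631, -0.003, 0.002]
contact_force: [-3.0, -11.0, -5.3]
opening: 0.158
finger_force: 43.0
```

```bash
python3 - <<'E'
from h import *
s=shot('wrist','w6');shot('side','s6');y=R.from_quat(s['tcp_rot']).as_matrix()[:,1];print(s['eef_pos'],np.degrees(np.arctan2(y[1],y[0])),s['qpos'],s['contact_force'])
a=cv2.imread('pics/w6.png');cv2.imwrite('pics/w6L.png',cv2.resize(a,(800,600),interpolation=2))
E
```

```text
[ 0.49056108 -0.18755924  0.1514697 ] -11.74629175293357 [-0.55520157  0.03784635  2.01210455 -0.00771365  1.08985472 -0.34663007] [ -2.96095886 -10.98311571  -5.25687039]
```

View pics/w6L.png

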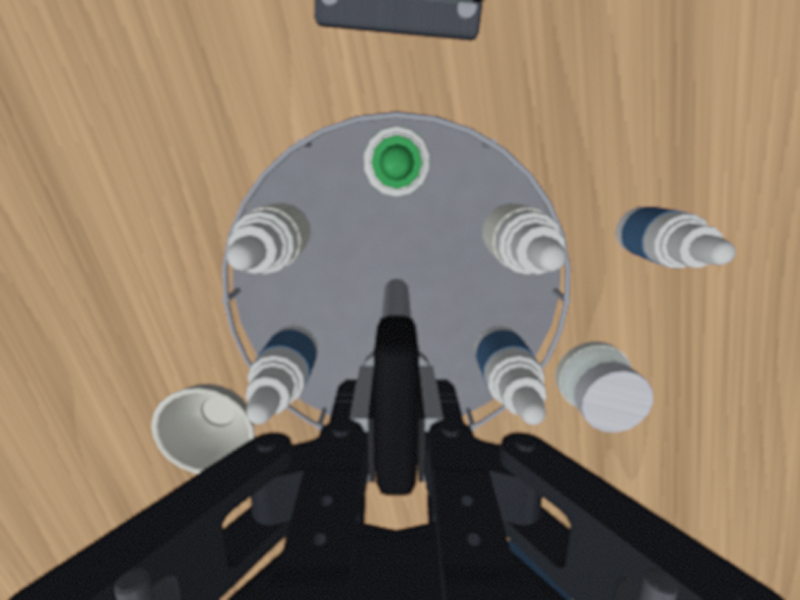

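Green bottle is at L(397,160), straight ahead of the tool. The scanner foot's edge, L(318,22)–(475,38), is tilted a few degrees, so there is a little still to turn. I'll measure it.

```bash
python3 - <<'E'
from h import *
k=1/1.5625
a,b=[at('w6',u*k,v*k,.006) for u,v in ((322,24),(472,38))]
print(a,b,np.degrees(np.arctan2(*(b-a)[1::-1])),np.linalg.norm(a-b))
tips=[(397,160),(239,258),(260,412),(531,412),(550,257)]
ix=[0,1,2,4,5]
from scipy.optimize import least_squares
P=np.array([at('w6',u*k,v*k,.113)[:2] for u,v in tips])
f=lambda p:np.concatenate([p[:2]+.078*np.array([np.cos(p[2]+i*np.pi/3),np.sin(p[2]+i*np.pi/3)])-P[j] for j,i in enumerate(ix)])
r=least_squares(f,[.49,-.186,1.3]);print(r.x,np.degrees(r.x[2]),f(r.x).round(3))
# scanner barrel edges in w1 & w4 world directions
for e in (((310,236),(432,233)),((310,137),(435,142))):
  p,q=[at('w1',u*k,v*k,.085) for u,v in e];print('edge',np.degrees(np.arctan2(*(q-p)[1::-1])))
p,q=at('w1',300*k,102*k,.006),at('w1',460*k,107*k,.006);print('foot edge y-dir',np.degrees(np.arctan2(*(q-p)[1::-1])))
E
```

```text
[ 0.48040467 -0.02749648  0.006     ] [ 0.56426502 -0.05215803  0.006     ] -16.387488454123055 0.08741138147135323
[ 0.49106561 -0.18475981  1.36575054] 78.25174200701674 [-0.001  0.    -0.     0.001 -0.002 -0.     0.002 -0.001  0.001  0.   ]
edge 76.3904449862306
edge 72.86439558208517
foot edge y-dir 73.364782447017
```

Call:
move_arm --plan '[0,-0.7,0,0,0,-2,8,0,-0.7,0,0,0,-2,8,0,0,0,0,0,0,8,0,0,0,0,0,0,8,0,0,0,0,0,0,8]'

```text
time: 8.95
eef_pos: [0.4904, -0.1875, 0.1514]
tcp_rot: [0.797, 0.604, -0.002, 0.001]
contact_force: [-3.4, -7.7, -3.6]
opening: 0.154
finger_force: 43.4
```

```bash
python3 - <<'E'
from h import *
s=shot('wrist','w7');shot('side','s7');shot('scene','sc7');y=R.from_quat(s['tcp_rot']).as_matrix()[:,1];print(s['eef_pos'],np.degrees(np.arctan2(y[1],y[0]))+90,s['contact_force'],s['finger_force'])
a=cv2.imread('pics/w7.png');b=cv2.imread('pics/side0.png');
cv2.imwrite('pics/w7L.png',np.vstack([cv2.resize(a,(400,300),interpolation=2),cv2.resize(cv2.imread('pics/side0.png'),(400,300))]))
c=cv2.imread('pics/s7.png')[150:260,225:335]
cv2.imwrite('pics/w7L.png',np.hstack([cv2.resize(a,(480,360),interpolation=2),cv2.resize(c,(320,360),interpolation=2)]))
E
```

```text
[ 0.49041642 -0.18749007  0.151442  ] 74.31863293259008 [-3.42047108 -7.73024204 -3.60603469] 43.35461385548115
```

View pics/w7L.png

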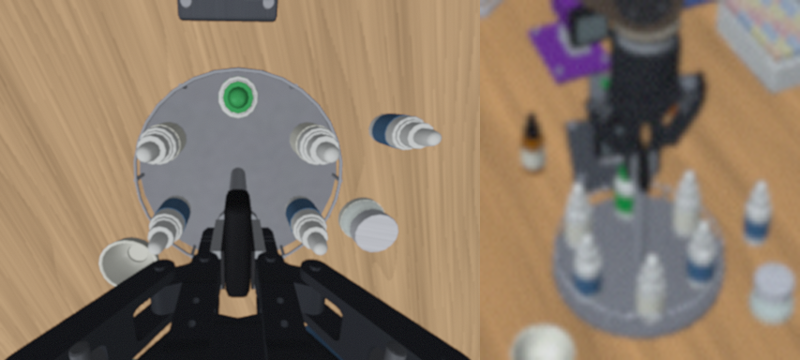

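The green bottle at (238,97) is ahead of the tool with the scanner foot's edge level above it. Heading is 74.3° against about 74.2° wanted, and the handle is held at 43 N. Handing in.

```bash
python3 -c "
from plant import order
print(order.sign_off())"
```

```text
the job is handed in; nothing more can be done
None
```

The job is handed in: I squeezed the scanner's trigger fully in and it sprang back, then turned the carousel until the green-capped bottle faced the window, within about 1° by my measurement. The gripper was still holding the handle still when I handed in, at about 9 s of the 69 s allowed; the sign-off returned no verdict.

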